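# Present a polished stone egg with the tongs

## Robot

A 7-joint arm with a two-finger parallel gripper is mounted at the origin on the work surface. World frame = base frame: x ahead of the robot, y to its left, z up, the work surface at z = 0. Lengths are in m, angles in rad, forces in N, time in s.
With the tool pointing down it reaches from about 0.35 to 0.9 m from the base axis. Payload 19.9 kg.
Tool frame: the origin (TCP) lies midway between the tips of the shut fingers; the grasp point (between the pads) lies 19 mm behind it (robot.grasp_offset is the distance from the TCP to the grasp point, in m); z points along the fingers, y is the line along which they close (so a half turn about z gives the same grasp; the last joint's range is limited). The gripper opens to 94 mm and grips with 3 to 60 N. Pads are 16 mm wide; open, the fingers measure 119 mm over their backs; the gripper's body (75 mm by 177 mm) begins 78 mm behind the grasp point.
Start: joints at [-1.22, 0.417, -0.01, 1.614, 0.005, 1.111, -0.053], TCP at [0.239, 0.578, 0.205] pointing down, gripper open.
Joint ranges: [-2.81, 2.81], [-0.39, 2.02], [-1.27, 1.25], [0.06, 2.57], [-1.19, 4.33], [0.19, 2], [-2.82, 2.82]. Speed limits (rad/s): [1.89, 1.89, 2.39, 2.39, 3.01, 3.01, 3.01].

## Interface

Orientations are given as a rotation vector (axis times angle).
In Python, from bench import robot gives the robot as it stands.
- The arm moves only by the tool play_rows, never from a script. Its argument "increments" is a list of rows, each a list of 3 entries, a list of its own where there are three numbers: the finger opening in mm, from 0 to 94, then the shift along the tool's x, y, z in mm, then the turn about the tool's z in degrees. A call has exactly 8 rows; each row shifts and turns the commanded pose from where the row before left it, along the tool's axes as they then stand; what a row does not reach is not made up. A row lasts 1/8 s, in which the tool goes at most 62.5 mm and 10.7 degrees, less where a joint would pass 70% of its speed; a pose out of reach is approached as far as the arm can. A call with a gripper value outside its range is refused whole. The fingers move at their own pace and stop on an object; the grip force is fixed at half the most. Time passes only in rows, so rows that do not move let the fingers close, or fill a call up. It gives the time, the measured TCP pose, the force, the opening and the grip force at its end, in the units of the state.
- robot.state(): the state, without advancing time (a new reading comes with each control period).
- robot.camera(name): name is "scene" or "top" or "wrist"; returns the picture (420x560x3 uint8, red, green, blue); there is no depth.
- robot.camera_params(name): a dict with "fx", "fy", "cx", "cy" (pixels), "k1" (the pictures are not rectified: a ray, as slopes to the right and down, at radius r is drawn at 1 + k1 r^2 times it, then the intrinsics apply), "view" (4x4, takes a point from world to camera coordinates). Camera axes: x right, y up, looking along -z (the intrinsics and any distortion apply to the point x, -y, -z); pixel columns grow to the right and rows downward; lengths in m; the calibration is good to about 2 mm. A picture is of the moment at which its call begins: read the wrist's pose just before it. camera_params takes no time and is no camera call; for the wrist camera it gives the pose at the moment of the call.
- robot.close_job(): hands the job in; it is judged then, once.
The state is a dict: "time": time; "joint_positions": joint angles; "joint_velocities": joint speeds; "joint_efforts": joint torques, N m; "eef_pos": TCP position; "orientation": TCP orientation; "force": force on the tool from outside, world axes, zero at the start; "torque": the same for the moment, N m; "width": finger opening in m; "gripper_force": force on a finger pad.
Only numpy, scipy, OpenCV 4.12 (cv2) and the standard library are available. Lean on these libraries where they do the work, as an engineer would, in place of code of your own. Each camera call takes 0.05 s, during which the arm holds its last target. There are 200 camera calls.

## Task

Take up the sprung tongs, close their jaws on the polished stone egg, and lift it off its ring stand; it is freshly polished, so only the tongs may touch it, and it must not be dropped. Bring it over the open white specimen box and finish while still holding it there in the tongs, still and about 10 cm above the rim, ready to be wrapped. Leave the other stones and the things on the bench where they are.

Things in the scene. Friction and masses are not known exactly. Their poses are not given: they have to be found in the camera images.
- tongs: Steel kitchen-type tongs, 255 mm long, flat on the bench, 22 mm tall, 0.12 kg. A spring holds the two arms apart; geared at the pivot, they swing equally, so the centre line stays this frame's x axis. Origin: on the centre line at the grip place (near the centre of mass), on the underside; x to the jaws, y across the arms, z up. Pivot 95 mm behind the origin (with a small hanging loop), jaw ends 131 mm ahead.
- tongs_grip (a point): The grip place: on the centre line above the tongs' origin, 11 mm above the underside. Squeeze the flat outer faces of both arms here, along y. Width over them: 59 mm open, 43 mm with the egg held, 30 mm shut. Squeezed to 54 mm, the tongs can be carried with the jaws still open. The faces run straight from 50 mm behind to 65 mm ahead, leaning outwards 0.05 rad when open.
- tongs_jaws (a point): Centre between the jaws, 111 mm ahead of the tongs' origin, 11 mm above the underside. Each jaw is a rubber-faced head 40 mm long and 22 mm tall with upright ribs. Gap between the jaws: 65 mm with the tongs open, 54 mm when squeezed to 54 mm at the grip place; the jaws are then about 68 mm wide over their outsides.
- leg_l (a joint): Swing of each arm from open, rad: 0 open, about 0.08 closed on the egg, 0.15 jaws shut. The spring yields from about 5 N a side at the grip place and takes about 9 N at the egg; 0.45 of any further grip presses on the egg, so 30 to 50 N is a firm grip. Let go, the tongs spring open.
- egg: Polished stone egg standing blunt end down on its ring stand, 45 mm tall and 34 mm across at its widest, about 0.07 kg, loose. Origin at its lowest point, z to its pointed end.
- egg_center (a point): Centre of the egg at its widest, 17 mm above its lowest point; about 26 mm above the board (40 mm above the bench) at the start. Here the tongs hold it.
- stand: Fixed turned wooden stand under the egg, 33 mm across and 12 mm tall, its top a ring in which the egg rests; origin at the centre of its underside.
- board: Fixed dark wooden display board, 70 by 280 by 14 mm, origin at the centre of its underside, long side along its y, x pointing away from the robot. On it, in a row 90 mm apart and in any order, stand the egg on its ring, the tower and the cube.
- box: Fixed open white specimen box, 130 (x) by 170 (y) by 50 mm tall, walls 4 mm, empty; origin at the centre of its underside.
- tower: Bystander on the board: six-sided polished stone point, 31 mm across and 64 mm tall, loose. Origin at the centre of its foot.
- cube: Bystander on the board: polished stone cube, 34 mm a side, loose. Origin at the centre of its foot.
- tape: Bystander: roll of packing tape lying flat, 100 mm across, 48 mm tall, at the back of the bench.
- brush: Bystander: brush lying on the bench to the robot's right.
- loupe: Bystander: folded magnifier, about 55 mm long and 20 mm tall, on the bench to the robot's left.
- oil: Bystander: small bottle, 48 mm across and 120 mm tall, at the back left.
- cluster: Bystander: raw crystal cluster, about 90 mm across and 95 mm tall, at the back.
There are look-alikes about, which are no part of the job. Leave any pink or yellow look-alike of the box alone.

How it is judged:
By the outcome, as a careful person would: the job done as asked, in the order asked, and still so for the second after the job is handed in, while the arm keeps its last pose, push and grip.
It also fails if it takes over 51 s, if anything falls off the work surface, if the arm or the gripper's body presses on something with over 40 N, if the wrist force passes 120 N, or if a joint passes its speed limit or range.

## Working session

There is one attempt and no reset: what is moved stays moved. The work goes in short steps, Python scripts to look and compute and a tool call to move; the robot and the scene stay as the last step left them, time stands still between calls to the robot, and variables do not carry over. Pictures are saved under pics/ and viewed, at most 10 in all, crops included, and the job is handed in when it is done.

Besides the shell and the picture viewer there is one more tool, called after "Emit:" by a JSON object that holds its "fn" and its "kwargs". play_rows: Moves the arm, as the interface text tells. Its arguments: {"type":"object","properties":{"increments":{"type":"array"}},"required":["increments"]}

```bash
mkdir -p pics
cat > h.py <<'E'
import numpy as np, cv2
from bench import robot
from scipy.spatial.transform import Rotation as R
def pix2w(name,u,v,z,P=None):
    P=P or robot.camera_params(name)
    a=np.array([(u-P['cx'])/P['fx'],(v-P['cy'])/P['fy']]); s=a.copy()
    for _ in range(20): s=a/(1+P['k1']*(s@s))
    V=np.array(P['view']); d=V[:3,:3].T@np.array([s[0],-s[1],-1]); o=-V[:3,:3].T@V[:3,3]
    return o+d*(z-o[2])/d[2]
def w2pix(name,p,P=None):
    P=P or robot.camera_params(name)
    V=np.array(P['view']); c=V[:3,:3]@np.array(p)+V[:3,3]; s=np.array([c[0],-c[1]])/-c[2]
    s=s*(1+P['k1']*(s@s)); return np.array([P['fx']*s[0]+P['cx'],P['fy']*s[1]+P['cy']])
def snap(name,f):
    im=robot.camera(name); cv2.imwrite('pics/'+f,im[:,:,::-1]); return im
E
python3 - <<'E'
from h import *
a=snap('top','top1.png');b=snap('scene','scene1.png')
s=robot.state();print(s['time'],s['eef_pos'],R.from_rotvec(s['orientation']).as_matrix().round(3),s['force'],s['width'])
for n in('top','scene'):print(robot.camera_params(n))
E
```

```text
0.1 [0.23852567 0.57730766 0.20488889] [[-0.924  0.382 -0.   ]
 [ 0.382  0.924 -0.001]
 [-0.    -0.001 -1.   ]] [ 0.75038643 -0.17618926  0.13900059] 0.0943040242864203
{'fx': 509.04219326350693, 'fy': 509.04219326350693, 'cx': 280.43970767846605, 'cy': 218.62955741899415, 'k1': -0.17327152466390297, 'view': array([[-0.01357839, -0.99990501, -0.00236782,  0.0252437 ],
       [ 0.99853402, -0.01368378,  0.05236952, -0.54918985],
       [-0.05239695, -0.00165326,  0.99862497, -1.58579993],
       [ 0.        ,  0.        ,  0.        ,  1.        ]])}
{'fx': 461.4218318191846, 'fy': 461.4218318191846, 'cx': 274.6145157550586, 'cy': 212.11519763890738, 'k1': -0.02847255241112789, 'view': array([[ 0.37247523,  0.92802358, -0.00586851, -0.2030734 ],
       [-0.63202434,  0.25829211,  0.730637  ,  0.31424677],
       [ 0.67956415, -0.26843514,  0.6827409 , -1.57654231],
       [ 0.        ,  0.        ,  0.        ,  1.        ]])}
```

View pics/top1.png

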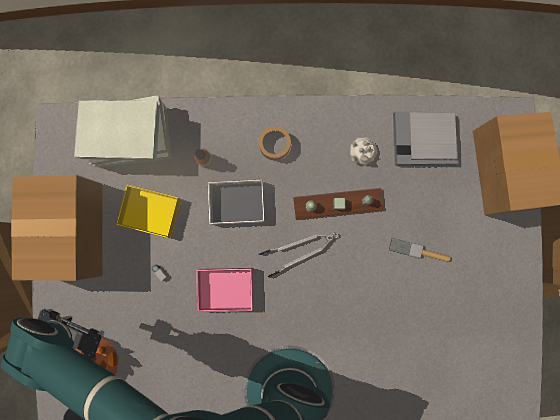

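View pics/scene1.png

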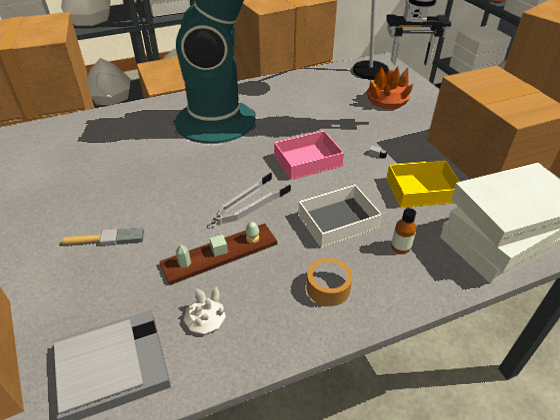

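Top view: tongs have their jaws at (264,252) and (272,275) and their pivot at about (335,237). The board holds three stones, at (312,206), (340,203) and (369,200). The white box is at (236,202), with pink and yellow look-alikes at (225,290) and (150,210). The rounded left stone, at scene (252,231), looks like the egg; I'll confirm in an enlarged crop.

Run:
```python
import cv2,numpy as np
a=cv2.imread('pics/top1.png')[170:290,200:400];b=cv2.imread('pics/scene1.png')[170:290,150:300]
a=cv2.resize(a,(800,480)[:2],interpolation=cv2.INTER_CUBIC)
cv2.imwrite('pics/c1.png',a)
cv2.imwrite('pics/c2.png',cv2.resize(b,(750,600),interpolation=cv2.INTER_CUBIC))
```

```text
(no output)
```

View pics/c1.png

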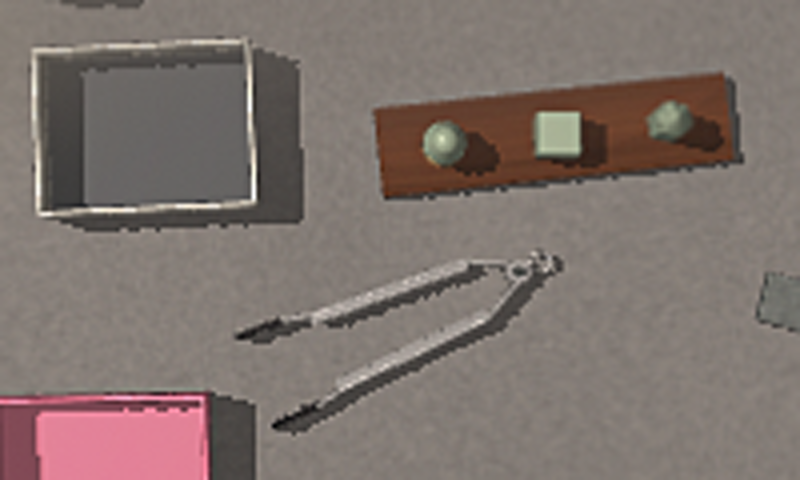

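View pics/c2.png

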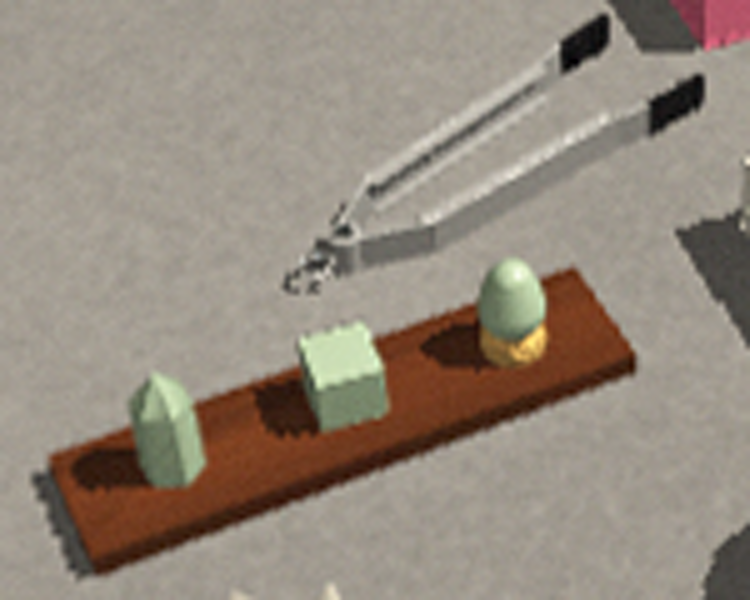

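```bash
cat > m.py <<'E'
from h import *
c=lambda u,v,z:pix2w('top',200+u/4,170+v/4,z)[:2]
pv=c(518,270,.02);j1=c(236,336,.022);j2=c(274,428,.022)
m=(j1+j2)/2;d=m-pv;L=np.linalg.norm(d);yaw=np.arctan2(d[1],d[0])
print('pivot',pv,'jaws',j1,j2,np.linalg.norm(j1-j2),'L',L,'yaw',np.degrees(yaw))
x=d/L; print('origin',pv+.095*x, m-.131*x)
print('egg',c(444,143,.04))
b=[c(*p,.014) for p in((375,110),(384,198),(742,160),(725,72))];print('board',np.mean(b,0),b)
d=b[3]-b[0];print(np.degrees(np.arctan2(d[1],d[0])))
b=[c(*p,.05) for p in((33,50),(37,213),(254,204),(248,41))];print('box',np.mean(b,0),b)
print('scene egg',pix2w('scene',150+513/5,170+303/5,.04)[:2])
print('tape',pix2w('top',276,144,.048)[:2])
E
python3 m.py
```

```text
pivot [ 0.48791432 -0.13507966] jaws [0.43946271 0.08615014] [0.36738991 0.05743103] 0.0775839937421225 L 0.22345809689652452 yaw 112.21562572341166
origin [ 0.45199546 -0.04713175] [ 0.45295653 -0.04948496]
egg [ 0.58681092 -0.07753952]
board [ 0.59414904 -0.16891041] [array([ 0.61562436, -0.02511038]), array([ 0.54609415, -0.03113555]), array([ 0.57232944, -0.31558929]), array([ 0.64254819, -0.30380641])]
-84.48198391007382
box [0.60183713 0.15505463] [array([0.66282071, 0.23992214]), array([0.53635796, 0.2373941 ]), array([0.54103436, 0.06985301]), array([0.6671355 , 0.07304929])]
scene egg [ 0.58499111 -0.07391344]
tape [0.78054938 0.02835608]
```

Emit:
{"fn": "play_rows", "kwargs": {"increments": [[94, [-27.3, -31, 0], 0], [94, [-27.3, -31, 0], 0], [94, [-27.3, -31, 0], 0], [94, [-27.3, -31, 0], 0], [94, [-27.3, -31, 0], 0], [94, [-27.3, -31, 0], 0], [94, [-27.3, -31, 0], 0], [94, [-27.3, -31, 0], 0]]}}

```text
time: 1.1
eef_pos: [0.346, 0.2636, 0.2054]
orientation: [-0.611, -3.081, 0.0]
force: [2.0, 1.0, 0.9]
width: 0.0941
gripper_force: 0.0
```

Emit:
{"fn": "play_rows", "kwargs": {"increments": [[94, [-27.3, -31, 0], 0], [94, [-27.3, -31, 0], 0], [94, [-27.3, -31, 0], 0], [94, [-27.3, -31, 0], 0], [94, [-27.3, -31, 0], 0], [94, [-27.3, -31, 0], 0], [94, [-27.3, -31, 0], 0], [94, [-27.3, -31, 0], 0]]}}

```text
time: 2.1
eef_pos: [0.4531, -0.0488, 0.2055]
orientation: [0.611, 3.082, 0.0]
force: [-0.0, 0.5, -0.6]
width: 0.0939
gripper_force: 0.0
```

Emit:
{"fn": "play_rows", "kwargs": {"increments": [[94, [0, 0, 0], 7.5], [94, [0, 0, 0], 7.5], [94, [0, 0, 0], 7.5], [94, [0, 0, 0], 7.5], [94, [0, 0, 0], 7.5], [94, [0, 0, 0], 7.5], [94, [0, 0, 0], 0], [94, [0, 0, 0], 0]]}}

```text
time: 3.1
eef_pos: [0.4528, -0.0475, 0.2054]
orientation: [-1.74, -2.616, 0.0]
force: [1.0, -0.8, -0.1]
width: 0.094
gripper_force: 0.0
```

Run:
```python
from h import *
import json
s=robot.state();P=robot.camera_params('wrist');snap('wrist','w1.png')
P['view']=np.array(P['view']).tolist();json.dump(P,open('w1.json','w'))
print(s['time'],s['eef_pos'],R.from_rotvec(s['orientation']).as_matrix().round(3),s['joint_positions'])
x=np.array([-.378,.926])
for o in (0,.111,-.095):print(w2pix('wrist',[*(np.array([.4525,-.048])+o*x),.02],P))
```

```text
3.1 [ 0.45284917 -0.04753054  0.20539826] [[-0.386  0.922 -0.   ]
 [ 0.922  0.386 -0.   ]
 [-0.    -0.    -1.   ]] [-0.49729764  0.11791031  0.57783521  2.03270795 -0.07574377  1.0114789
  0.51438809]
[280.954036   195.01514779]
[281.98514804  88.14062189]
[280.17165421 276.06772729]
```

View pics/w1.png

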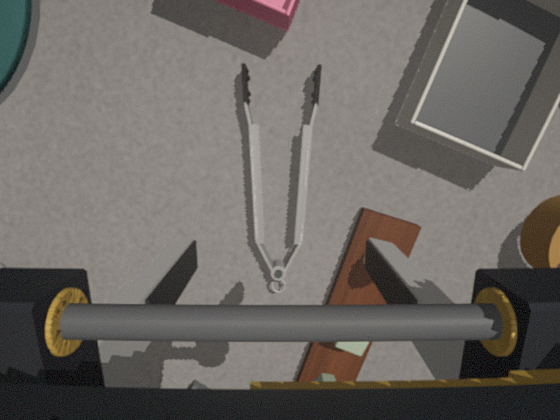

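The wrist view shows the tongs lined up with the tool: tips at (245,65) and (318,65), pivot at (278,273). They lie about 3 mm further ahead than I estimated. Next I go down and squeeze to 54 mm.

Emit:
{"fn": "play_rows", "kwargs": {"increments": [[94, [3, -1, 30], 0], [94, [0, 0, 35], 0], [94, [0, 0, 35], 0], [94, [0, 0, 35], 0], [94, [0, 0, 30], 0], [94, [0, 0, 20], 0], [94, [0, 0, 10], 0], [94, [0, 0, 6], 0]]}}

```text
time: 4.15
eef_pos: [0.451, -0.0453, 0.0044]
orientation: [1.743, 2.613, -0.0]
force: [0.6, -0.3, 0.7]
width: 0.0942
gripper_force: 0.0
```

Emit:
{"fn": "play_rows", "kwargs": {"increments": [[70, [0, 0, 0], 0], [65, [0, 0, 0], 0], [60, [0, 0, 0], 0], [56, [0, 0, 0], 0], [53, [0, 0, 0], 0], [53, [0, 0, 0], 0], [53, [0, 0, 0], 0], [53, [0, 0, 0], 0]]}}

```text
time: 5.15
eef_pos: [0.451, -0.045, 0.0047]
orientation: [1.744, 2.613, 0.0]
force: [-1.5, 1.3, 7.3]
width: 0.0531
gripper_force: 8.8
```

Emit:
{"fn": "play_rows", "kwargs": {"increments": [[53, [0, 0, -5], 0], [53, [0, 0, -10], 0], [53, [0, 0, -15], 0], [53, [0, 0, -20], 0], [53, [0, 0, -20], 0], [53, [0, 0, -20], 0], [53, [0, 0, -10], 0], [53, [0, 0, 0], 0]]}}

```text
time: 6.15
eef_pos: [0.4512, -0.045, 0.1051]
orientation: [1.743, 2.612, 0.002]
force: [-0.2, -0.5, -1.9]
width: 0.0529
gripper_force: 6.4
```

Run:
```python
from h import *
s=robot.state();P=robot.camera_params('wrist');a=snap('wrist','w2.png');b=snap('scene','s2.png')
print(s['time'],s['eef_pos'],s['width'],s['gripper_force'],s['force'])
cv2.imwrite('pics/m2.png',np.hstack([cv2.resize(a[:330,150:400],(400,528)),cv2.resize(b[80:300,150:310],(384,528))])[:,:,::-1])
p=s['eef_pos'];M=R.from_rotvec(s['orientation']).as_matrix()
for o in (-95,0,111,131):print(o,w2pix('wrist',p+M[:,0]*o/1000+np.array([0,0,.018]),P))
```

```text
6.15 [ 0.45122034 -0.04502774  0.10511991] 0.05293244349396354 6.427850648760796 [-0.17574273 -0.50485546 -1.87143472]
-95 [281.98492042 417.75097959]
0 [282.19755899 265.28934798]
111 [282.4689191   27.80591388]
131 [282.51560454 -21.57224529]
```

View pics/m2.png

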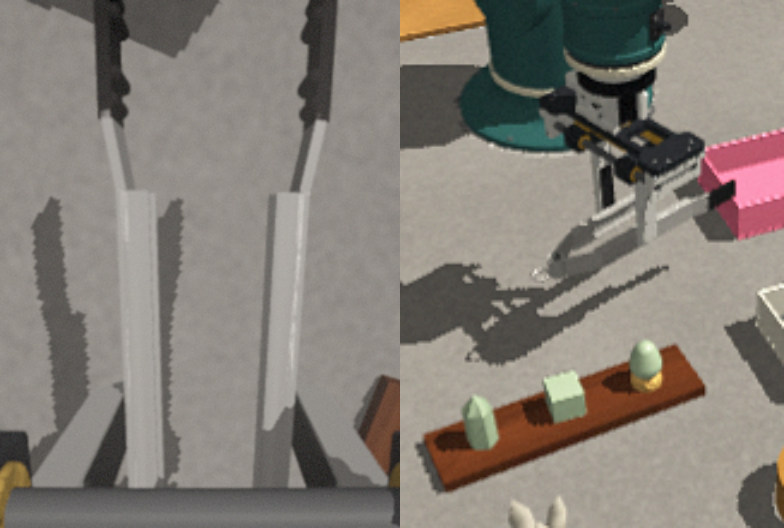

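The tongs are level and held, and the jaws are where the tool frame predicts them, open. Now I turn them to face across the board and go above the egg.

Emit:
{"fn": "play_rows", "kwargs": {"increments": [[53, [0, 0, -5], 5], [53, [0, 0, 0], 8], [53, [0, 0, 0], 8], [53, [0, 0, 0], 8], [53, [0, 0, 0], 8], [53, [0, 0, 0], 8], [53, [0, 0, 0], 8], [53, [0, 0, 0], 8]]}}

```text
time: 7.25
eef_pos: [0.4504, -0.0454, 0.1088]
orientation: [2.832, 1.359, -0.002]
force: [-0.1, 0.1, -0.7]
width: 0.053
gripper_force: 6.4
```

Emit:
{"fn": "play_rows", "kwargs": {"increments": [[53, [0, 0, 0], 8], [53, [0, 0, 0], 8], [53, [0, 0, 0], 8], [53, [0, 0, 0], 8], [53, [0, 0, 0], 7], [53, [0, 0, 0], 0], [53, [0, 0, 0], 0], [53, [0, 0, 0], 0]]}}

```text
time: 8.25
eef_pos: [0.4508, -0.0453, 0.1094]
orientation: [3.122, 0.346, -0.0]
force: [-0.3, 0.3, -0.3]
width: 0.0531
gripper_force: 6.4
```

Emit:
{"fn": "play_rows", "kwargs": {"increments": [[53, [2, 8, 0], 0], [53, [2, 10, 0], 0], [53, [3, 12, 0], 0], [53, [3, 12, 0], 0], [53, [2, 10, 0], 0], [53, [2, 8, 0], 0], [53, [0, 0, 0], 0], [53, [0, 0, 0], 0]]}}

```text
time: 9.25
eef_pos: [0.4775, -0.1005, 0.1094]
orientation: [-3.123, -0.344, 0.0]
force: [0.1, 0.1, -0.6]
width: 0.0529
gripper_force: 6.4
```

Run:
```python
from h import *
s=robot.state();P=robot.camera_params('wrist');a=snap('wrist','w3.png')
p=s['eef_pos'];M=R.from_rotvec(s['orientation']).as_matrix()
print(s['time'],p,s['width'],s['gripper_force'],M[:,0])
for o in (91,111,131):print('jaws',o,w2pix('wrist',p+M[:,0]*o/1000+np.array([0,0,.018]),P))
j=p+M[:,0]*.111
print('egg if below: top, center',w2pix('wrist',[*j[:2],.068],P),w2pix('wrist',[*j[:2],.04],P),'est',w2pix('wrist',[.586,-.0765,.068],P),w2pix('wrist',[.586,-.0765,.04],P))
cv2.imwrite('pics/w3c.png',cv2.resize(a[:220,130:430],(750,550))[:,:,::-1])
```

```text
9.25 [ 0.47746208 -0.10049069  0.10941536] 0.05294927709219989 6.427592262625694 [ 9.76063433e-01  2.17485951e-01 -1.89823037e-04]
jaws 91 [280.3941341  73.8142664]
jaws 111 [280.39508001  26.18189056]
jaws 131 [280.39681833 -23.25025942]
egg if below: top, center [280.47776499  55.97722294] [280.50265263  64.95638906] est [280.78797115  55.70393909] [280.77679493  64.71568562]
```

View pics/w3c.png

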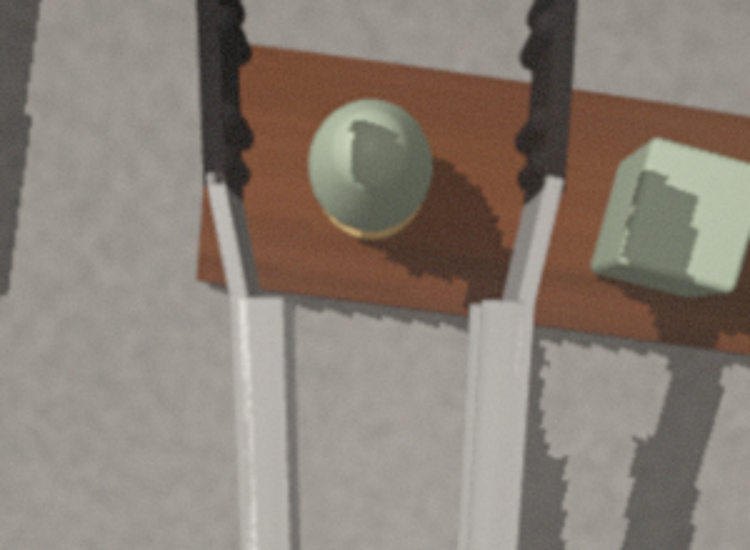

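The egg is centred at crop (371,165), which is image column 278, between open jaws with mid column about 284. The jaws need about 3 mm to the left (−y). Correcting and descending.

Emit:
{"fn": "play_rows", "kwargs": {"increments": [[53, [0, -3, 0], 0], [53, [0, 0, 5], 0], [53, [0, 0, 12], 0], [53, [0, 0, 15], 0], [53, [0, 0, 15], 0], [53, [0, 0, 14], 0], [53, [0, 0, 9], 0], [53, [0, 0, 5], 0]]}}

```text
time: 10.3
eef_pos: [0.4768, -0.098, 0.0339]
orientation: [3.123, 0.343, -0.001]
force: [-0.6, -0.2, -0.7]
width: 0.0536
gripper_force: 6.4
```

Run:
```python
from h import *
s=robot.state();a=snap('wrist','w4.png');b=snap('scene','s4.png')
print(s['time'],s['eef_pos'],s['width'],s['gripper_force'],s['force'])
cv2.imwrite('pics/m4.png',np.hstack([cv2.resize(a[:150,180:380],(400,300)),cv2.resize(b[190:280,190:310],(400,300))])[:,:,::-1])
```

```text
10.3 [ 0.47681302 -0.09795289  0.03392724] 0.053587775668009895 6.427183225750923 [-0.55177023 -0.15185007 -0.69481299]
```

View pics/m4.png

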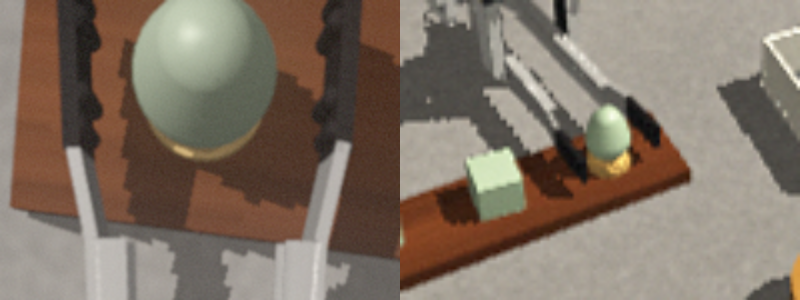

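The egg sits midway between the jaws at the right height. Closing slowly.

Emit:
{"fn": "play_rows", "kwargs": {"increments": [[51, [0, 0, 0], 0], [49, [0, 0, 0], 0], [47, [0, 0, 0], 0], [45, [0, 0, 0], 0], [44, [0, 0, 0], 0], [43, [0, 0, 0], 0], [42, [0, 0, 0], 0], [41, [0, 0, 0], 0]]}}

```text
time: 11.4
eef_pos: [0.4769, -0.0977, 0.0345]
orientation: [-3.123, -0.344, 0.0]
force: [-0.5, 1.0, -0.0]
width: 0.0425
gripper_force: 29.9
```

Emit:
{"fn": "play_rows", "kwargs": {"increments": [[38, [0, 0, 0], 0], [34, [0, 0, 0], 0], [30, [0, 0, 0], 0], [25, [0, 0, 0], 0], [25, [0, 0, 0], 0], [25, [0, 0, 0], 0], [25, [0, 0, 0], 0], [25, [0, 0, 0], 0]]}}

```text
time: 12.4
eef_pos: [0.4769, -0.0978, 0.0345]
orientation: [3.123, 0.343, -0.0]
force: [0.3, 1.4, 0.0]
width: 0.0426
gripper_force: 29.9
```

Emit:
{"fn": "play_rows", "kwargs": {"increments": [[25, [0, 0, -2], 0], [25, [0, 0, -4], 0], [25, [0, 0, -7], 0], [25, [0, 0, -10], 0], [25, [0, 0, -13], 0], [25, [0, 0, -13], 0], [25, [0, 0, -10], 0], [25, [0, 0, -5], 0]]}}

```text
time: 13.4
eef_pos: [0.4771, -0.0977, 0.0992]
orientation: [-3.123, -0.344, -0.001]
force: [0.3, 0.9, -2.6]
width: 0.0426
gripper_force: 30.0
```

Emit:
{"fn": "play_rows", "kwargs": {"increments": [[25, [0, 0, -5], 0], [25, [0, 0, -10], 0], [25, [0, 0, -12], 0], [25, [0, 0, -12], 0], [25, [0, 0, -10], 0], [25, [0, 0, -7], 0], [25, [0, 0, -4], 0], [25, [0, 0, 0], 0]]}}

```text
time: 14.4
eef_pos: [0.477, -0.0977, 0.1586]
orientation: [3.123, 0.344, 0.0]
force: [-0.9, -0.2, -2.3]
width: 0.0425
gripper_force: 30.0
```

Run:
```python
from h import *
s=robot.state();a=snap('wrist','w5.png');b=snap('scene','s5.png')
print(s['time'],s['eef_pos'],s['width'],s['gripper_force'],s['force'])
cv2.imwrite('pics/m5.png',np.hstack([cv2.resize(a[:150,180:380],(400,300)),cv2.resize(b[120:280,190:350],(400,400))[:300]])[:,:,::-1])
```

```text
14.4 [ 0.47698769 -0.09774416  0.158586  ] 0.04252120010141938 29.955876767635345 [-0.87460037 -0.21030124 -2.32414731]
```

View pics/m5.png

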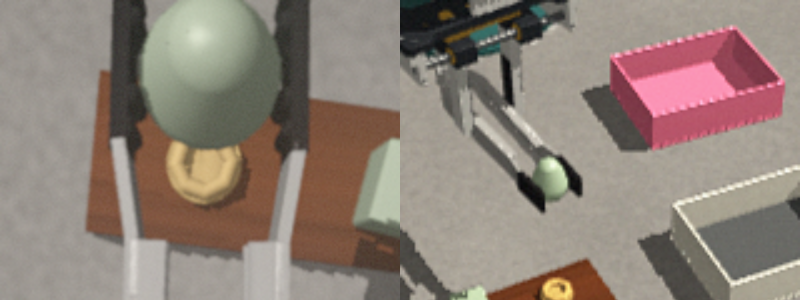

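The egg is held upright in the jaws, clear of its ring. Carrying it over the white box.

Emit:
{"fn": "play_rows", "kwargs": {"increments": [[25, [1, -4, 0], 0], [25, [3, -9, 0], 0], [25, [5, -15, 0], 0], [25, [6, -20, 0], 0], [25, [6, -20, 0], 0], [25, [6, -20, 0], 0], [25, [6, -20, 0], 0], [25, [6, -20, 0], 0]]}}

```text
time: 15.5
eef_pos: [0.4871, 0.0375, 0.1584]
orientation: [-3.122, -0.345, 0.0]
force: [1.1, -0.2, -1.6]
width: 0.0422
gripper_force: 30.0
```

Emit:
{"fn": "play_rows", "kwargs": {"increments": [[25, [6, -20, 0], 0], [25, [6, -20, 0], 0], [25, [6, -20, 0], 0], [25, [5, -16, 0], 0], [25, [3, -10, 0], 0], [25, [1, -5, 0], 0], [25, [0, 0, 0], 0], [25, [0, 0, 0], 0]]}}

```text
time: 16.5
eef_pos: [0.4938, 0.1297, 0.1585]
orientation: [3.123, 0.342, 0.0]
force: [0.5, 0.1, -1.3]
width: 0.0425
gripper_force: 30.0
```

Emit:
{"fn": "play_rows", "kwargs": {"increments": [[25, [0, 0, 0], 0], [25, [0, 0, 0], 0], [25, [0, 0, 0], 0], [25, [0, 0, 0], 0], [25, [0, 0, 0], 0], [25, [0, 0, 0], 0], [25, [0, 0, 0], 0], [25, [0, 0, 0], 0]]}}

```text
time: 17.5
eef_pos: [0.4937, 0.1303, 0.1585]
orientation: [3.123, 0.343, -0.0]
force: [-0.2, -0.2, -2.2]
width: 0.0426
gripper_force: 30.0
```

Run:
```python
from h import *
s=robot.state();a=snap('wrist','w6.png');b=snap('scene','s6.png')
p=s['eef_pos'];M=R.from_rotvec(s['orientation']).as_matrix()
print(s['time'],p,s['width'],s['gripper_force'],s['force'],'jaws',p+M[:,0]*.111,np.abs(s['joint_velocities']).max())
cv2.imwrite('pics/m6.png',np.hstack([cv2.resize(a[:225,130:430],(400,300)),b[90:390,160:560]])[:,:,::-1])
```

```text
17.5 [0.49374718 0.1303125  0.15845755] 0.04260064111583063 29.956232607364655 [-0.20483736 -0.16360228 -2.23733532] jaws [0.60209399 0.15443652 0.15845253] 0.0024397635727252936
```

View pics/m6.png

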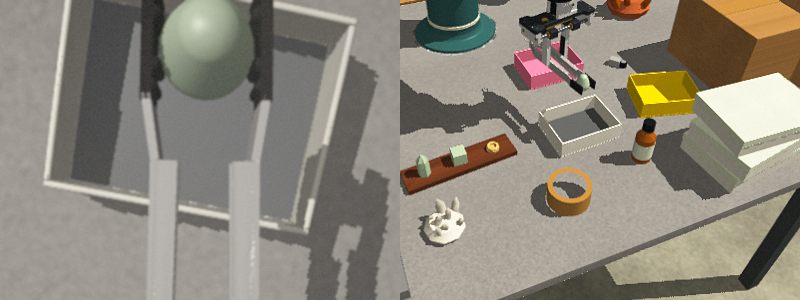

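The egg is still in the tongs, over the middle of the white box. The jaws are at (0.602, 0.154), the egg's bottom is about 97 mm above the rim, the arm is still, and the tower and cube are undisturbed.

```bash
python3 -c "
from bench import robot
print(robot.close_job())"
```

```text
the job is handed in; nothing more can be done
None
```

I handed the job in with the egg held still in the tongs, about 10 cm above the rim of the white specimen box; the tower, cube and other things on the bench were left untouched.

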